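# Make up the gift-box row in the display tray

## Task

Nudge the three white-lidded boxes in the display tray square and flush against its back (far) wall and apart towards the two end walls, so that the space between the middle and the right-hand box becomes wide enough for the red box. Lift the red box out of the rack, where it can only be gripped by its broad faces, stand it on the bare bench and let go, then take it again the other way, lower it gently into that space and make it flush too: four boxes in one straight row, no gap wider than a pencil is thick (about 8 mm). Never drop the red box or knock any box over, and leave the other two boxes in the rack, the roll of tape and the tags where they are.

Things in the scene. Friction and masses are not known exactly. Their poses are not given: they have to be found in the camera images.
- tray: wooden tray, fixed, 106 x 220 mm. Origin: centre of its underside, on the bench; x to the back (far) wall, y to its left end. Floor 6 mm thick; inside x -41 to +41, y -98 to +98 mm; walls 12 mm thick; tops above the bench: front lip 22, back and end walls 32 mm. A box flush with the back wall has its origin at x = +9 mm here. Four boxes leave 12 mm spare along y
- rack: plywood rack, fixed, 90 x 274 mm, long along y; origin: centre of its underside. Floor 6 mm. Long boards (inside faces at x -37 and +37 mm) 86 mm high, level with the box tops: no finger fits between box and board. End boards 30 mm high. Places at y -76, 0, +76 mm (box x along rack x): 30 mm free on both y sides of each box; cleats between (tops at 18 mm)
- box_left: gift box, one rigid piece, 64 (x) x 46 (y) x 80 mm high, 0.11 to 0.23 kg, origin at the centre of its underside; brown with a white lid, loose and a little askew on the tray floor, its x about along the tray's, 5 to 17 mm short of the back wall; it is nearest the tray's left (+y) end
- box_middle: gift box, one rigid piece, 64 (x) x 46 (y) x 80 mm high, 0.11 to 0.23 kg, origin at the centre of its underside; brown with a white lid, loose and a little askew on the tray floor, its x about along the tray's, 5 to 17 mm short of the back wall; just left of the tray's middle. The space to its right, up to box_right, is 32 to 45 mm at the start, 58 mm when all are pushed to the ends
- box_right: gift box, one rigid piece, 64 (x) x 46 (y) x 80 mm high, 0.11 to 0.23 kg, origin at the centre of its underside; brown with a white lid, loose and a little askew on the tray floor, its x about along the tray's, 5 to 17 mm short of the back wall; near the tray's right (-y) end
- box_red: gift box, one rigid piece, 64 (x) x 46 (y) x 80 mm high, 0.11 to 0.23 kg, origin at the centre of its underside; all red with a pale band. Starts in any of the rack's three places, gripped there across its y (46 mm). In the row the neighbours stand beside its y faces, so there it must be held across its x (64 mm)
- box_green: gift box, one rigid piece, 64 (x) x 46 (y) x 80 mm high, 0.11 to 0.23 kg, origin at the centre of its underside; brown with a green lid, loose in one of the other places of the rack; leave it there
- box_blue: gift box, one rigid piece, 64 (x) x 46 (y) x 80 mm high, 0.11 to 0.23 kg, origin at the centre of its underside; brown with a blue lid, loose in one of the other places of the rack; leave it there
- tape_clear: roll of tan tape lying on the bench, about 94 mm across and 48 mm high, loose; origin at the centre of its underside; leave it
- tag_stack: small stack of card tags, 43 x 73 x 11 mm, loose on the bench; origin at the centre of its underside; leave it
There are look-alikes about, which are no part of the job. Leave any purple look-alike of the box_middle alone.

How it is judged:
By the outcome, as a careful person would: the job done as asked, in the order asked, and still so for the second after the job is handed in, with the robot touching nothing.
It also fails if it takes over 72 s, if anything falls off the work surface, if the arm or the gripper's body presses on something with over 40 N, if the wrist force passes 120 N, or if a joint passes its speed limit or range.

## Robot

A 6-joint arm with a two-finger parallel gripper is mounted at the origin on a cart in front of the work surface, level with it; the furniture and walls round the work are solid. World frame = base frame: x ahead of the robot, y to its left, z up, the work surface at z = 0. Lengths are in m, angles in rad, forces in N, time in s.
With the tool pointing down it reaches from about 0.375 to 0.925 m from the base axis. Payload 5.7 kg.
Tool frame: the origin (TCP) lies midway between the tips of the shut fingers; the grasp point (between the pads) lies 19 mm behind it; z points along the fingers, x is the direction in which the jaws open and shut, and the axes are right-handed (so a half turn about z gives the same grasp; the last joint's range is limited). The gripper opens to 88 mm and grips with 3 to 60 N. Pads are 20 mm wide; open, the fingers measure 115 mm over their backs; the gripper's body (75 mm by 178 mm) begins 61 mm behind the grasp point.
Start: joints at [1.087, 0.359, 1.51, -0, 1.272, -0.115], TCP at [0.216, 0.56, 0.223] pointing down, gripper open.
Joint ranges: [-2.97, 2.97], [-1.01, 2.36], [0.21, 2.38], [-0.96, 4.11], [0.2, 2.71], [-2.98, 2.98]. Speed limits (rad/s): [2.39, 2.39, 3.14, 3.14, 3.14, 3.14].

## Interface

Orientations are given as a unit quaternion [x, y, z, w].
In Python, from bench import move_ptp, servo_line, goto_joints, move_gripper, sleep, inverse_kinematics, capture, PlanningError, close_job, spot_in, silhouettes, current_clock, current_joint_pos, current_qvel, current_joint_torque, current_position, current_orientation, current_force, current_torque, current_finger_gap gives the robot as it stands. Calls block until the motion is done:
- move_ptp(position, orientation): joint-space move of the TCP to a pose.
- servo_line(position, orientation=None, rate=0.15, contact_N=None): straight line of the TCP; orientation=None keeps the orientation; rate is the mean speed in m/s. With contact_N (N) it stops when the force on the tool has changed by that much, and returns True; else False.
- goto_joints(angles): joint-space move.
- move_gripper(opening): finger opening in m; the grip force is fixed at half the most; returns when the fingers have stopped.
- sleep(seconds).
- inverse_kinematics(position, orientation): joint angles nearest the present ones, or None.
- capture(name): name is "side" or "top"; returns a dict with "image" (384x512x3 uint8, blue, green, red), "range_z" (384x512 float32, m along the optical axis (not along the pixel's ray), 0 where there is no reading), "intrinsics" (3x3 intrinsics, pixels), "R" (3x3) and "t" (3): a world point X has camera coordinates R X + t. Camera axes: x right, y down, z forward; pixel columns grow to the right and rows downward; lengths in m; the calibration is good to about 2 mm. A picture is of the moment at which its call begins.
A pose or a line that the arm cannot do raises PlanningError and nothing moves.
- close_job(): hands the job in, once; it reports no verdict.
Trained networks look in the newest picture that a camera, given by its name, has taken for a name from the list of things; names that differ only in an ending like _2 or _b are one class to them, and where a whole thing is asked for, a point or a joint stands for the part that bears it (a point fixed in the world has none). Each returns a list of dicts, best first, with "conf" (0 to 1); they miss things now and then, are a little off and sometimes report something else, mostly with a low value. They report only what shows in the picture. A call takes as long as a camera call. They do not tell look-alikes from the thing itself.
- spot_in(camera, query): "xy" ([column, row] in pixels, amid what is visible of it).
- silhouettes(camera, query): "region" (384x512 bool, what is visible of it) and "xy" ([column, row] in pixels, amid what is visible of it).
Readings, each from a call of its own:
- current_clock(): time.
- current_joint_pos(): joint angles.
- current_qvel(): joint speeds.
- current_joint_torque(): joint torques, N m.
- current_position(): TCP position.
- current_orientation(): TCP orientation.
- current_force(): force on the tool from outside, world axes, zero at the start.
- current_torque(): the same for the moment, N m.
- current_finger_gap(): finger opening in m.
Only numpy, scipy, OpenCV 4.12 (cv2) and the standard library are available. Lean on these libraries where they do the work, as an engineer would, in place of code of your own. Each camera call takes 0.05 s, during which the arm holds its last target.

## Working session

There is one attempt and no reset: what is moved stays moved. The work goes in short steps, each a Python script; the robot and the scene stay as the last script left them, time stands still between calls to the robot, and variables do not carry over. Pictures are saved under pics/ and viewed, and the job is handed in when it is done.

```bash
ls; mkdir -p pics
python3 - <<'E'
from bench import *
import cv2,numpy as np
print(current_clock())
for n in ["top","side"]:
    c=capture(n); cv2.imwrite(f"pics/{n}0.png",c["image"]); np.savez(f"{n}0.npz",**c)
    print(n,c["intrinsics"].tolist(),c["R"].round(3).tolist(),c["t"].round(3).tolist())
    for q in ["tray","rack","box_left","box_red","box_green","box_blue","tape_clear","tag_stack"]:
        print(q,[(np.round(d["xy"]).tolist(),round(d["conf"],2)) for d in spot_in(n,q)])
print(current_clock(), current_orientation())
E
```

```text
pics
0.0
top [[385.50542671157024, 0.0, 263.3456576372227], [0.0, 385.50542671157024, 198.8516002882792], [0.0, 0.0, 1.0]] [[0.013, -1.0, -0.005], [-0.998, -0.013, -0.066], [0.066, 0.006, -0.998]] [0.019, 0.591, 0.949]
tray [([373.0, 205.0], 0.72)]
rack [([199.0, 213.0], 0.94), ([284.0, 158.0], 0.37)]
box_left [([340.0, 204.0], 0.57)]
box_red [([159.0, 216.0], 0.72)]
box_green [([223.0, 216.0], 0.79)]
box_blue [([192.0, 216.0], 0.82), ([396.0, 207.0], 0.27), ([362.0, 205.0], 0.24)]
tape_clear [([228.0, 142.0], 0.95)]
tag_stack [([280.0, 160.0], 0.68), ([223.0, 215.0], 0.27)]
side [[488.1793112107501, 0.0, 257.4796721305836], [0.0, 488.1793112107501, 193.5420589518581], [0.0, 0.0, 1.0]] [[-0.996, -0.083, 0.013], [-0.047, 0.42, -0.907], [0.07, -0.904, -0.422]] [0.56, 0.072, 1.198]
tray [([259.0, 182.0], 0.66)]
rack [([249.0, 278.0], 0.69)]
box_left [([258.0, 167.0], 0.98)]
box_red [([254.0, 254.0], 0.92), ([256.0, 183.0], 0.65)]
box_green [([256.0, 210.0], 0.77)]
box_blue [([253.0, 223.0], 0.87)]
tape_clear [([194.0, 221.0], 0.7)]
tag_stack [([204.0, 202.0], 0.57)]
0.9 [ 8.24780319e-01  5.65453289e-01 -4.76405892e-05  2.15496398e-05]
```

View pics/top0.png

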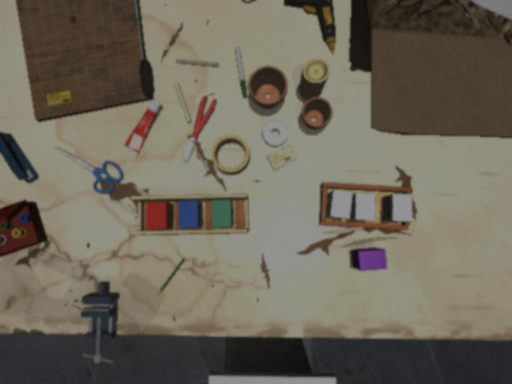

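View pics/side0.png

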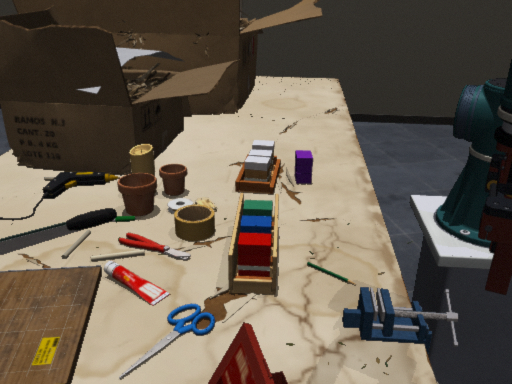

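The top view shows the tray at about px (366,205) with three white lids and a purple look-alike in front of it at (370,259). The rack is at (190,215), with red at +y (157), blue in the middle (189) and green at -y (222). Next I measure poses from depth and the silhouettes.

```bash
cat > h.py <<'E'
from bench import *
import cv2,numpy as np
def cloud(c):
    K,R,t=c["intrinsics"],c["R"],c["t"]
    z=c["range_z"].astype(float); v,u=np.mgrid[:z.shape[0],:z.shape[1]]
    P=np.stack([(u-K[0,2])/K[0,0]*z,(v-K[1,2])/K[1,1]*z,z],-1)
    W=(P-t)@R
    W[z==0]=np.nan
    return W
def ray_at(c,uv,zw):
    K,R,t=c["intrinsics"],c["R"],c["t"]
    uv=np.atleast_2d(np.asarray(uv,float))
    d=np.c_[(uv[:,0]-K[0,2])/K[0,0],(uv[:,1]-K[1,2])/K[1,1],np.ones(len(uv))]@R
    o=-R.T@t
    s=(zw-o[2])/d[:,2]
    return (o+d*s[:,None])[:,:2]
def rects(c,mask,zw,amin=60):
    n,l,st,ce=cv2.connectedComponentsWithStats(mask.astype(np.uint8),connectivity=4)
    out=[]
    for i in range(1,n):
        if st[i,4]<amin: continue
        # upsampled contour for pixel-area accuracy
        m=(l==i).astype(np.uint8)
        v,u=np.nonzero(m)
        xy=ray_at(c,np.c_[u,v],zw)
        ct=xy.mean(0)
        # corner pts of pixels
        cn=np.concatenate([np.c_[u+a,v+b] for a in(-.5,.5) for b in(-.5,.5)])
        hull=ray_at(c,cn,zw)
        (cx,cy),(w,h),a=cv2.minAreaRect((hull*1000).astype(np.float32))
        C=np.cov((xy-ct).T); ew,ev=np.linalg.eigh(C); d=ev[:,1]; d=d*np.sign(d[0])
        out.append(dict(c=ct,rc=np.array([cx,cy])/1000,wh=(w,h),ra=a,yaw=np.degrees(np.arctan2(d[1],d[0])),size=np.sqrt(ew[::-1]*12)*1000,n=int(st[i,4]),px=ce[i]))
    return out
E
python3 - <<'E'
from h import *
c=dict(np.load("top0.npz")); W=cloud(c); im=c["image"]
print("cam",-c["R"].T@c["t"])
Z=W[...,2]
m=(Z>0.078)&(Z<0.095)
reg=np.zeros_like(m); reg[180:275,125:420]=1
for r in rects(c,m&reg,0.086): print(r)
print(np.nanmedian(Z[60:70,300:310]),[np.round(np.nanmedian(Z[v-2:v+3,u-2:u+3]),4) for u,v in((157,214),(189,214),(222,214),(341,205),(366,206),(401,207),(372,258))])
import sys
cv2.imwrite("pics/ctop.png",cv2.resize(im[175:280,310:425],None,fx=6.5,fy=5.5,interpolation=0))
E
```

```text
cam [0.52729273 0.02150981 0.98610645]
{'c': array([ 0.57792901, -0.15479299]), 'rc': array([ 0.57811005, -0.15470818]), 'wh': (49.30457305908203, 66.59265899658203), 'ra': 83.1574478149414, 'yaw': np.float64(-7.460464690055515), 'size': array([64.29087356, 46.77765949]), 'n': 547, 'px': array([340.94515539, 203.60511883])}
{'c': array([ 0.57373706, -0.20963063]), 'rc': array([ 0.57411047, -0.21093524]), 'wh': (49.05569839477539, 65.83655548095703), 'ra': 89.8773422241211, 'yaw': np.float64(0.45559861761498843), 'size': array([64.3860159 , 46.53546606]), 'n': 550, 'px': array([364.46181818, 205.70727273])}
{'c': array([ 0.57195006, -0.29537865]), 'rc': array([ 0.57268176, -0.29471713]), 'wh': (48.952152252197266, 65.75035858154297), 'ra': 89.32121276855469, 'yaw': np.float64(-2.2295955077069287), 'size': array([63.77998889, 47.49644521]), 'n': 552, 'px': array([401.27355072, 206.95652174])}
{'c': array([0.59086961, 0.20220882]), 'rc': array([0.59075354, 0.20327615]), 'wh': (11.032291412353516, 274.4686584472656), 'ra': 1.9214000701904297, 'yaw': np.float64(-88.10036258684273), 'size'
[... 986 characters left out ...]
'rc': array([0.50928387, 0.19996823]), 'wh': (10.377767562866211, 275.16021728515625), 'ra': 1.9368560314178467, 'yaw': np.float64(-88.07751834108554), 'size': array([267.81272064,   7.86891682]), 'n': 398, 'px': array([188.81155779, 231.01256281])}
{'c': array([ 0.45026295, -0.22714062]), 'rc': array([ 0.45024261, -0.22692502]), 'wh': (48.14067459106445, 66.34782409667969), 'ra': 5.322237014770508, 'yaw': np.float64(-83.58858154625607), 'size': array([62.48029297, 45.8143826 ]), 'n': 513, 'px': array([372.24756335, 259.12670565])}
0.0039862700033666725 [np.float64(0.0863), np.float64(0.0865), np.float64(0.0874), np.float64(0.0863), np.float64(0.0866), np.float64(0.0867), np.float64(0.0807)]
```

View pics/ctop.png

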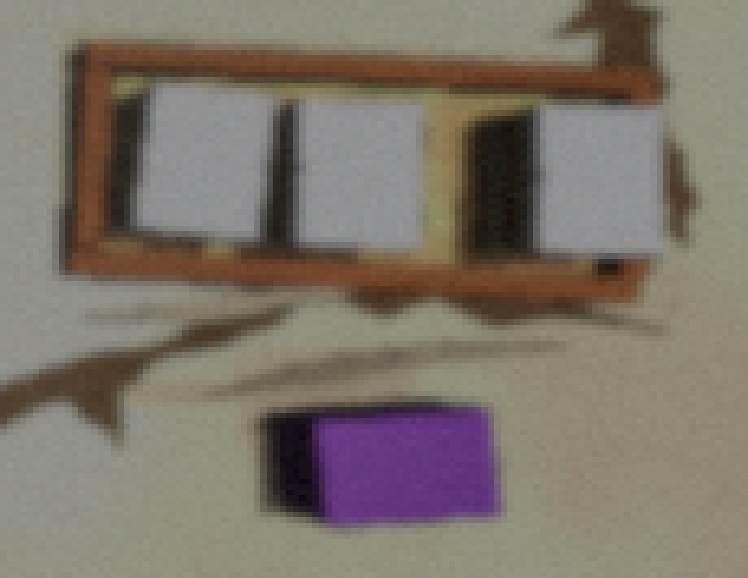

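Run:
```python
from h import *
c=dict(np.load("top0.npz")); W=cloud(c); Z=W[...,2]
reg=np.zeros(Z.shape,bool); reg[178:235,315:420]=1
hsv=cv2.cvtColor(c["image"],cv2.COLOR_BGR2HSV)
print(hsv[196,321],hsv[206,324],hsv[187,370],hsv[226,370], W[206,324],W[187,370],W[226,370])
m=reg&(hsv[...,1]>110)&(hsv[...,2]>70)&(hsv[...,0]<16)
for nm,sel in [("back",m&(Z>.024)&(np.arange(384)[:,None]<194)),("lip",m&(Z>.012)&(Z<.034)&(np.arange(384)[:,None]>214)),("left",m&(Z>.022)&(np.arange(512)[None]<329)&(np.arange(384)[:,None]>192)&(np.arange(384)[:,None]<217))]:
    v,u=np.nonzero(sel); z=np.median(Z[sel]); h=.022 if nm=="lip" else .032
    xy=ray_at(c,np.c_[u,v],h); ct=xy.mean(0); ew,ev=np.linalg.eigh(np.cov((xy-ct).T)); d=ev[:,1]
    print(nm,len(u),"z",z,"c",ct,"ang",np.degrees(np.arctan2(d[1],d[0]))%180,"size",np.sqrt(12*ew)*1000,"ext",xy.min(0),xy.max(0))
vis=c["image"].copy(); vis[m]=(0,255,0); cv2.imwrite("pics/tr.png",cv2.resize(vis[175:240,310:425],None,fx=6,fy=6,interpolation=0))
```

```text
[16 87 56] [ 11 150 109] [ 11 159 112] [ 10 160 107] [ 0.57429329 -0.12297899  0.03520993] [ 0.62316739 -0.23741372  0.03196912] [ 0.52657847 -0.23930697  0.02327494]
back 400 z 0.0324223434076953 c [ 0.62200317 -0.22357853] ang 88.76502872068343 size [ 16.06747938 237.50875941] ext [ 0.60667235 -0.33647334] [ 0.63189389 -0.11836755]
lip 445 z 0.02252917161290365 c [ 0.53142627 -0.22298732] ang 86.6320726856921 size [ 15.19784695 229.63726952] ext [ 0.52012912 -0.33423627] [ 0.55247881 -0.11512858]
left 121 z 0.03244483544743256 c [ 0.57824851 -0.1224747 ] ang 176.7140074781838 size [12.49053685 59.34075673] ext [ 0.54961615 -0.1284202 ] [ 0.60680155 -0.11604618]
```

View pics/tr.png

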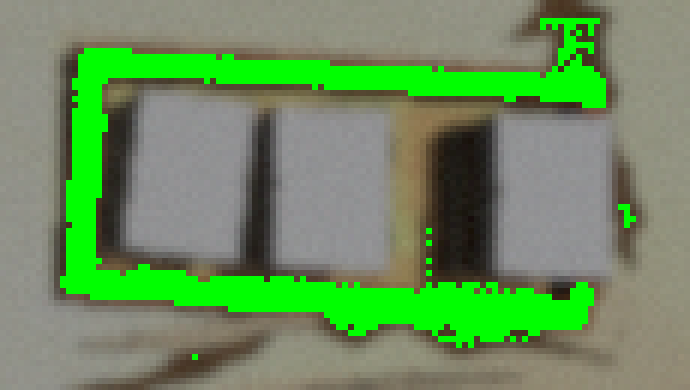

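Run:
```python
from h import *
c=dict(np.load("top0.npz")); W=cloud(c); Z=W[...,2]
hsv=cv2.cvtColor(c["image"],cv2.COLOR_BGR2HSV)
m=(hsv[...,1]>110)&(hsv[...,2]>70)&(hsv[...,0]<16)
def fit(p): 
    l=cv2.fitLine(p.astype(np.float32)*1000,cv2.DIST_HUBER,0,.01,.01).ravel(); return np.degrees(np.arctan2(l[1],l[0]))%180, l[2:]/1000
S={}
for nm,cols,rows,h in [("back",range(326,398),(178,194),.032),("lip",range(326,362),(212,235),.022)]:
    pts=[];o=[]
    for u in cols:
        v=[k for k in range(*rows) if m[k,u]]
        pts.append((u,np.mean(v)));o.append(len(v))
    print(nm,fit(ray_at(c,pts,h)),np.mean(o)*2.45)
pts=[];
for v in range(190,216):
    u=[k for k in range(315,330) if m[v,k]]
    pts.append((np.mean(u),v))
print("left",fit(ray_at(c,pts,.032)))
# right lip end / back end extents
for v in range(186,194): print(v,[int(k) for k in (np.nonzero(m[v,395:420])[0]+395)][-1:], end=' ')
```

```text
back (np.float32(87.495415), array([ 0.6230654 , -0.21709533], dtype=float32)) 10.650694444444445
lip (np.float32(86.88151), array([ 0.53351915, -0.17398897], dtype=float32)) 13.20277777777778
left (np.float32(176.39618), array([ 0.58283013, -0.12281688], dtype=float32))
186 [408] 187 [409] 188 [410] 189 [410] 190 [410] 191 [410] 192 [410] 193 []
```

```bash
cat >> h.py <<'E'
YAW=np.radians(-2.8); EX=np.array([np.cos(YAW),np.sin(YAW)]); EY=np.array([-np.sin(YAW),np.cos(YAW)])
O=EX*.5871+EY*(-.1970)
def T(x,y,z): # tray mm -> world
    p=O+EX*x/1000+EY*y/1000; return [float(p[0]),float(p[1]),z]
def L(p): d=np.asarray(p)[:2]-O; return np.round([d@EX*1000,d@EY*1000],1)
def Q(th): return [float(np.cos(th/2)),float(np.sin(th/2)),0.,0.]
QX=Q(YAW); QY=Q(YAW+np.pi/2)
def st(s=""): print(s,"t",round(current_clock(),2),"L",L(current_position()),"z",round(current_position()[2],4),"F",np.round(current_force(),1),"gap",round(current_finger_gap(),4))
def pushback(y,z=.033,N=10,x0=-56,x1=-29):
    move_ptp(T(x0,y,.13),QY); servo_line(T(x0,y,z),QY,rate=.15)
    st("down"); r=servo_line(T(x1,y,z),QY,rate=.03,contact_N=N); st("push %s"%r)
    servo_line(T(x0,y,z),QY,rate=.1); servo_line(T(x0,y,.13),QY,rate=.2)
E
python3 - <<'E'
from h import *
for q in (QX,QY,Q(YAW-np.pi/2)): print(inverse_kinematics(T(-20,0,.13),q))
move_ptp(T(-56,70,.16),QY); move_gripper(.010); st()
pushback(70)
pushback(15)
pushback(-69)
move_ptp(T(-100,60,.35),QY)
c=capture("top"); cv2.imwrite("pics/t1.png",c["image"]); np.savez("top1.npz",**c)
E
```

```text
[-4.98230546e-01  4.53730177e-01  1.61120642e+00 -4.44089210e-16
  1.07665606e+00 -4.49361327e-01]
[-4.98230546e-01  4.53730177e-01  1.61120642e+00 -4.44089210e-16
  1.07665606e+00 -2.02015765e+00]
[-4.98230546e-01  4.53730177e-01  1.61120642e+00 -4.44089210e-16
  1.07665606e+00  1.12143500e+00]
 t 4.89 L [-56.  70.] z 0.16 F [-0.3  0.5  0.3] gap 0.0102
down t 5.94 L [-55.2  69.7] z 0.0339 F [-0.4  1.1  0.1] gap 0.0104
push True t 6.63 L [-35.6  70.2] z 0.0327 F [-1.   0.3 -0. ] gap 0.0099
down t 8.75 L [-55.6  15.3] z 0.0334 F [ 0.1 -0.  -0.6] gap 0.01
push True t 9.44 L [-35.6  15.2] z 0.0327 F [ 0.3 -0.3 -0.5] gap 0.0099
down t 11.65 L [-55.5 -68.8] z 0.0335 F [ 0.7  0.4 -0. ] gap 0.01
push True t 12.34 L [-35.7 -68.7] z 0.0327 F [ 0.3 -0.1 -0.1] gap 0.0096
```

```bash
cat >> h.py <<'E'
def look(c,name,zr=(.078,.095),zw=.086,box=(180,240,315,420)):
    W=cloud(c); Z=W[...,2]; a,b,d,e=box
    reg=np.zeros(Z.shape,bool); reg[a:b,d:e]=1
    for r in rects(c,reg&(Z>zr[0])&(Z<zr[1]),zw):
        print(name,"c",r["c"].round(4),"L",L(r["c"]),L(r["rc"]),"yawrel",round(r["yaw"]-np.degrees(YAW),1),"size",r["size"].round(1),"n",r["n"])
E
python3 - <<'E'
from h import *
c=dict(np.load("top1.npz")); look(c,"b")
cv2.imwrite("pics/t1c.png",cv2.resize(c["image"][175:240,310:425],None,fx=6.5,fy=6.5,interpolation=0))
E
```

```text
b c [ 0.5898 -0.1531] L [ 9.5 72.9] [ 9.6 73.4] yawrel 0.8 size [64.  46.6] n 543
b c [ 0.5869 -0.2111] L [ 9.4 14.8] [ 9.7 15.1] yawrel -1.9 size [64.1 47.8] n 557
b c [ 0.5827 -0.2967] L [  9.4 -70.9] [  9.5 -70.8] yawrel -0.9 size [63.9 47.8] n 561
```

View pics/t1c.png

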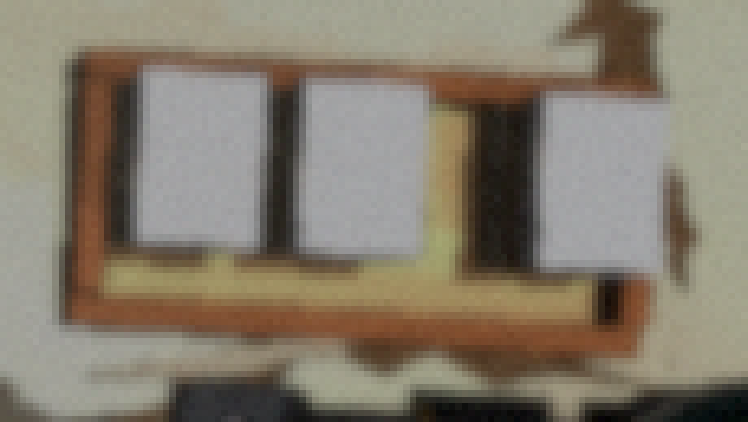

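All three boxes are flush (x about 9.4, close to the nominal +9). Now I spread them apart.

Run:
```python
from h import *
move_ptp(T(7,-28,.14),QX); move_gripper(0.0)
r=servo_line(T(7,-28,.024),QX,rate=.12,contact_N=6); st("down %s"%r)
r=servo_line(T(7,2,.024),QX,rate=.03,contact_N=10); st("left %s"%r)
servo_line(T(7,-28,.024),QX,rate=.1)
r=servo_line(T(7,-48,.024),QX,rate=.03,contact_N=10); st("right %s"%r)
servo_line(T(7,-28,.024),QX,rate=.1)
servo_line(T(7,-28,.14),QX,rate=.2)
move_ptp(T(-100,60,.35),QY)
c=capture("top"); np.savez("top2.npz",**c); look(c,"b")
cv2.imwrite("pics/t2c.png",cv2.resize(c["image"][175:240,310:425],None,fx=6.5,fy=6.5,interpolation=0))
```

```text
down False t 17.22 L [  7.6 -28.3] z 0.0247 F [-0.3 -0.1 -0.3] gap 0.0003
left True t 17.93 L [ 7.3 -7.2] z 0.0243 F [-0.4 -2.2  1.1] gap 0.0004
right True t 18.82 L [  6.6 -42.3] z 0.0237 F [0.2 0.4 0.8] gap 0.0005
b c [ 0.5887 -0.1752] L [ 9.5 50.8] [ 9.6 50.8] yawrel 89.4 size [92.9 64. ] n 1086
b c [ 0.5827 -0.3012] L [  9.6 -75.3] [  9.5 -75.4] yawrel -0.6 size [64.1 47.9] n 562
```

View pics/t2c.png

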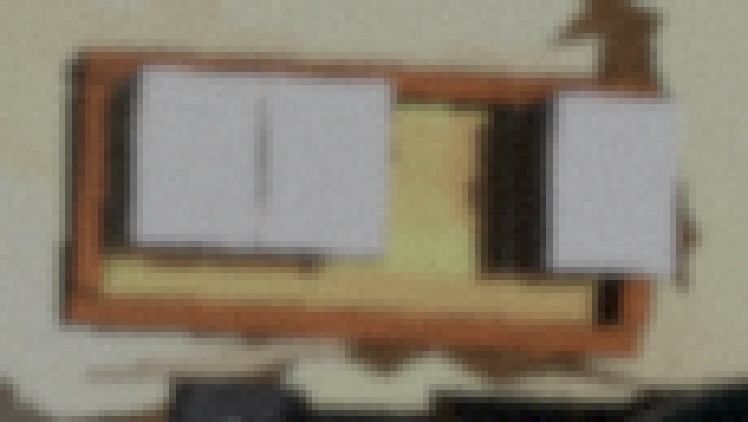

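Middle and left now touch at about px (338,203), and the gap to the right box is about 57 mm. Next is lifting the red box.

```bash
cat >> h.py <<'E'
RQ=Q(np.radians(91.9))
E
python3 - <<'E'
from h import *
move_ptp([.5475,.275,.18],RQ); move_gripper(.062); st()
r=servo_line([.5475,.275,.035],RQ,rate=.12,contact_N=6); st("down %s"%r)
c=capture("top"); cv2.imwrite("pics/t3.png",c["image"])
if not r:
    move_gripper(.0); st("grip")
    servo_line([.5475,.275,.06],RQ,rate=.05); st("lift")
    servo_line([.5475,.275,.20],RQ,rate=.15); st("lift2")
c=capture("side"); cv2.imwrite("pics/s3.png",c["image"])
E
```

```text
t 24.02 L [-53.7 498.5] z 0.18 F [-0.1 -0.4 -0. ] gap 0.0621
down False t 25.38 L [-53.1 498.7] z 0.0357 F [0.5 0.2 0.5] gap 0.0619
grip t 25.82 L [-53.4 498.7] z 0.0355 F [-0.7  1.   4. ] gap 0.0456
lift t 26.48 L [-53.7 498.4] z 0.0602 F [ 0.3 -0.5 -1.7] gap 0.0458
lift2 t 27.56 L [-54.5 498.1] z 0.1989 F [-0.7 -0.2 -1.9] gap 0.0459
```

View pics/s3.png

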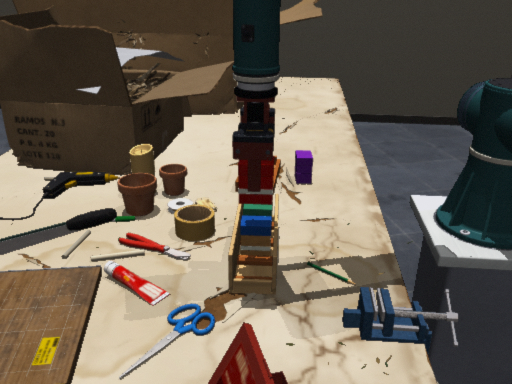

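The red box is held clear above the rack at about px (257,178), and blue and green are undisturbed. Next I stand it on the bench.

Run:
```python
from h import *
P=[.53,-.015]
move_ptp(P+[.16],QY); st()
servo_line(P+[.045],QY,rate=.12)
r=servo_line(P+[.0265],QY,rate=.02,contact_N=3); st("stand %s"%r)
sleep(.2); move_gripper(.062); st("open")
servo_line(P+[.16],QY,rate=.15)
move_ptp([.45,.13,.25],QY)
sleep(.1)
c=capture("top"); np.savez("top4.npz",**c); cv2.imwrite("pics/t4.png",c["image"]); look(c,"red",(.07,.09),.08,(180,250,245,300))
look(c,"b"); look(c,"rack",box=(190,235,132,250))
```

```text
t 28.73 L [-56.5 208.7] z 0.1601 F [-0.3  0.2 -2.5] gap 0.0457
stand True t 30.57 L [-57.2 207.9] z 0.0294 F [ 0.2 -0.1  3.5] gap 0.0464
open t 31.26 L [-58.2 208. ] z 0.0288 F [ 0.2  1.2 -0.5] gap 0.0623
red c [ 0.529  -0.0151] L [-58.  207.8] [-58.  207.8] yawrel -1.2 size [63.7 46.2] n 531
b c [ 0.5887 -0.1753] L [ 9.4 50.7] [ 9.6 50.8] yawrel 89.5 size [92.7 64. ] n 1084
b c [ 0.5827 -0.3011] L [  9.6 -75.3] [  9.5 -74.9] yawrel -1.5 size [63.9 48. ] n 564
rack c [0.5909 0.2013] L [ -6.7 426.9] [ -6.7 426.6] yawrel -85.3 size [262.9   8.3] n 403
rack c [0.5529 0.1239] L [-40.9 347.7] [-40.4 347.9] yawrel 3.6 size [64.1 46.2] n 546
rack c [0.5507 0.2012] L [-46.9 424.9] [-47.3 424.7] yawrel 2.9 size [64.3 46.7] n 549
rack c [0.5094 0.1975] L [-88.  419.2] [-88.  419.3] yawrel -85.3 size [264.6   7.9] n 392
```

View pics/t4.png

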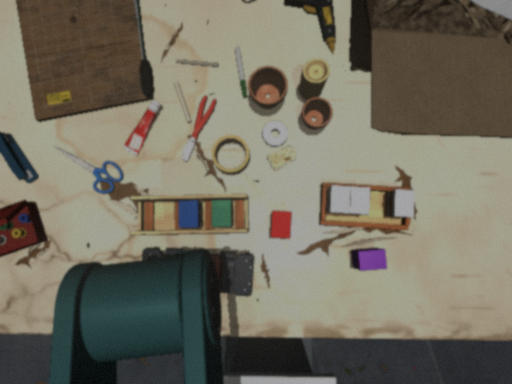

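The red box stands free on the bench at px (281,224), where the arm left it. Next I regrip it across x and insert it.

Run:
```python
from h import *
P=[.529,-.015]
move_ptp(P+[.15],QX); move_gripper(.084); st()
r=servo_line(P+[.043],QX,rate=.12,contact_N=5); st("down %s"%r)
if r: raise SystemExit
move_gripper(0.); st("grip")
servo_line(P+[.07],QX,rate=.06); st("lift")
servo_line(P+[.17],QX,rate=.15)
move_ptp(T(2,-24.3,.17),QX); sleep(.1); st("above")
c=capture("top"); np.savez("top5.npz",**c); cv2.imwrite("pics/t5.png",cv2.resize(c["image"][160:270,290:440],None,fx=5,fy=5))
c=capture("side"); cv2.imwrite("pics/s5.png",c["image"])
```

```text
t 34.93 L [-58. 208.] z 0.1501 F [ 0.9  0.2 -0.7] gap 0.0839
down False t 35.98 L [-57.4 207.8] z 0.0435 F [ 0.1 -0.1  0.1] gap 0.0839
grip t 36.42 L [-58.  207.9] z 0.0435 F [-1.1  0.1  5.5] gap 0.0638
lift t 37.02 L [-57.8 207.8] z 0.0703 F [ 0.3  0.2 -2.1] gap 0.0636
above t 38.89 L [  1.5 -22.2] z 0.1698 F [-0.6 -0.3 -1.5] gap 0.0641
```

View pics/s5.png

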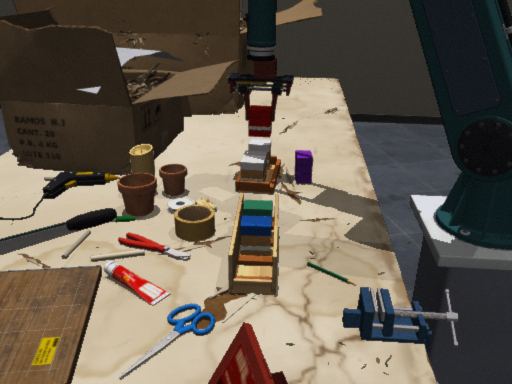

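View pics/t5.png

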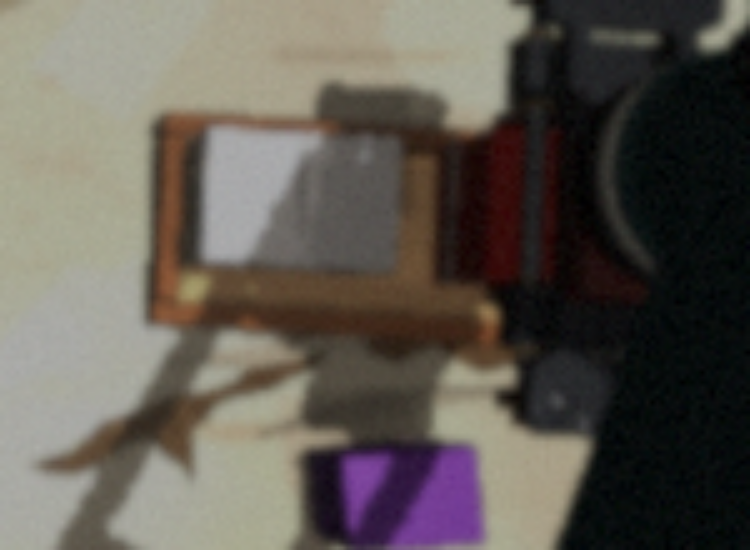

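Red is held upright above the gap. I check that the arm has settled before lowering.

Run:
```python
from h import *
st()
servo_line(T(2,-24.3,.138),QX,rate=.06); sleep(.4); st("pre")
if abs(L(current_position())[1]+24.3)>1: raise SystemExit("off")
r=servo_line(T(2,-24.3,.056),QX,rate=.05,contact_N=5); st("mid %s"%r)
if r: raise SystemExit("touch")
r=servo_line(T(2,-24.3,.046),QX,rate=.02,contact_N=3); st("floor %s"%r)
```

```text
t 38.99 L [  1.9 -22.4] z 0.1701 F [-0.1 -0.5 -1.5] gap 0.0637
pre t 40.08 L [  2.1 -24.4] z 0.1383 F [-1.1  0.4 -2.8] gap 0.0641
mid False t 41.87 L [  2.2 -24.4] z 0.0563 F [ 0.7 -0.  -1.9] gap 0.064
floor True t 42.27 L [  2.2 -24.4] z 0.0493 F [ 0.  -0.7  4.2] gap 0.0639
```

The box touched the floor at the expected height with no side contact. I release it and push it flush.

Run:
```python
from h import *
sleep(.2); move_gripper(.078); st("open")
servo_line(T(2,-24.3,.15),QX,rate=.12)
move_ptp(T(-56,-24.3,.14),QY); move_gripper(.010)
pushback(-24.3)
move_ptp(T(-100,60,.35),QY)
sleep(.2)
c=capture("top"); np.savez("top6.npz",**c); look(c,"b")
cv2.imwrite("pics/t6c.png",cv2.resize(c["image"][175:240,310:425],None,fx=6.5,fy=6.5,interpolation=0))
c=capture("side"); cv2.imwrite("pics/s6.png",c["image"]);st()
cc=dict(np.load("top6.npz")); W=cloud(cc); hs=cv2.cvtColor(cc["image"],cv2.COLOR_BGR2HSV)
for row in (196,203,210):
    print(row,[f"{u}:{tuple(cc['image'][row,u])}" .replace("np.uint8","") for u in range(362,394) if 0], hs[row,355:400,1].tolist())
```

```text
open t 42.92 L [  1.2 -23.9] z 0.0484 F [-0.   0.1  0.6] gap 0.0778
down t 47.53 L [-55.4 -24.6] z 0.0336 F [-0.  -0.2  0.8] gap 0.0101
push True t 48.23 L [-35.7 -24. ] z 0.0327 F [ 0.5 -0.2  0.3] gap 0.0102
b c [ 0.5888 -0.1752] L [ 9.5 50.7] [ 9.6 50.9] yawrel 89.1 size [92.8 64. ] n 1080
b c [ 0.5847 -0.249 ] L [  9.1 -23.1] [  9.4 -23. ] yawrel -0.2 size [64.5 47.8] n 560
b c [ 0.5828 -0.3012] L [  9.7 -75.4] [  9.6 -75.2] yawrel 0.2 size [63.9 47.9] n 562
 t 50.46 L [-100.2   59.8] z 0.3487 F [-0.5 -0.2 -0.4] gap 0.0095
196 [] [3, 3, 6, 5, 5, 5, 5, 2, 0, 6, 2, 5, 2, 2, 4, 18, 116, 190, 203, 196, 207, 204, 200, 207, 203, 204, 205, 204, 209, 208, 214, 211, 206, 207, 207, 203, 199, 147, 47, 14, 8, 3, 5, 5, 6]
203 [] [5, 3, 8, 2, 2, 5, 6, 5, 8, 3, 5, 5, 2, 5, 4, 23, 134, 193, 205, 208, 204, 207, 205, 206, 209, 217, 208, 206, 201, 203, 201, 204, 213, 207, 208, 207, 181, 133, 35, 3, 2, 3, 3, 5, 6]
210 [] [6, 2, 2, 3, 5, 3, 2, 5, 6, 5, 5, 6, 3, 2, 14, 65, 177, 199, 206, 203, 207, 198, 210, 205, 210, 206, 206, 207, 205, 211, 211, 207, 205, 209, 205, 197, 189, 111, 13, 8, 7, 5, 2, 3, 8]
```

View pics/t6c.png

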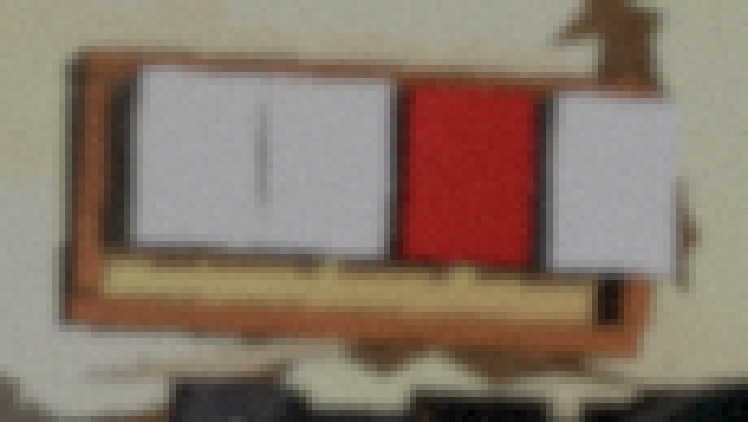

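View pics/s6.png

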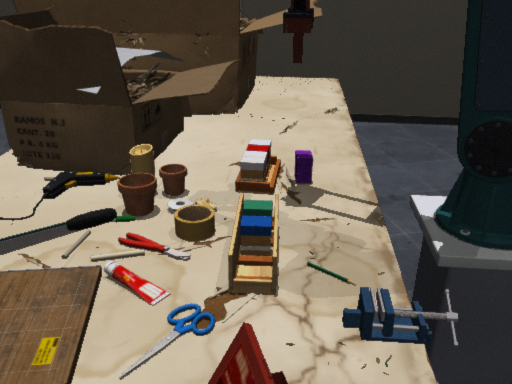

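Run:
```python
from h import *
close_job()
```

```text
the job is handed in; nothing more can be done
```

The job is done and handed in at about 50.5 s of the 72 s allowed. I heard no verdict, since handing in reports none.

**What I did:**
- I pushed the three white-lidded boxes flush to the back wall, then spread them to the ends.
- I lifted the red box out of the rack by its broad faces, stood it on the bare bench and let go.
- I took it again across its 64 mm side and lowered it until it touched the tray floor at the expected height, with no side contact. I then released it and pushed it flush.

**Last checks (top camera, about 2 mm accuracy):**
- **Row:** all four boxes sit at x of about 9.1 to 9.7 mm, against the flush value of 9. Their yaw relative to the tray is within about 1°.
- **Gaps:** left and middle touch or nearly touch. There is about 5 mm between middle and red, and about 6 mm between red and right. The end boxes are at the end walls to within about 1 mm.
- **Other things:** the blue and green boxes were measured after the red box came out, and had not moved. The final side picture shows nothing knocked over. The tape, tags and purple box look unmoved there, but I did not measure them again.

**Two disagreements:**
- The arm's contact stops in x came about 2.6 mm short of what the camera poses predicted. They were the same for all four boxes, so I took it as a calibration or finger-width offset.
- The gap centre from contact and from the camera differed by about 1 mm. I aimed between the two, which is why the gaps beside the red box are slightly uneven.

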